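# Vent and open the pressure cap of a sprayer tank

## Task

Open the small steel sprayer tank: turn its cap counterclockwise by the yellow bar until you feel the sprung first stop, and rest gently against it for a second so the tank vents, without forcing the stop. Then press the cap down, without ramming it onto the collar, turn it on past the stop until it comes free, lift it off and set it down upright on the floor of the shallow steel tray without dropping it. Leave the other things on the bench, and the tray itself, where they are.

Things in the scene. Friction and masses are not known exactly. Their poses are not given: they have to be found in the camera images.
- tank: Steel sprayer tank fixed to the bench, axis upright; foot 144 mm diameter, body 132 mm, gauge on the front, brass stub at one side. Origin: centre of the underside, at bench height. The bayonet inside its neck is turned by an unknown angle relative to this body, so the tank's yaw does not tell where the stops are.
- tank_rim (a point): Centre of the rim of the tank's round collar, 72 mm outer diameter, on the tank's axis, 131.5 mm above the bench. Locked, the cap's disc stands 11.5 mm above this rim. Pressing the cap down works against a spring: about 3.5 N to start, 8 N at 6 mm, 12.5 N at 11.5 mm, where the disc meets the rim (hard). It must be down 6 to 11 mm to pass the first stop.
- cap: Loose cap, about 0.1 to 0.17 kg, on the tank's axis, z up. Origin: centre of the underside of its plug, 119 mm above the bench when locked. Plug 34 mm diameter, z 0 to 24 mm, with two lugs at its foot along +x and -x, out to 26 mm from the axis. Black disc 76 mm diameter, z 24 to 32 mm. Yellow grip bar on the disc, 56 mm along x, 14 mm thick along y, z 32 to 56 mm.
- cap_grip (a point): Middle of the cap's yellow bar, 44 mm above the cap's origin. Counterclockwise from above the cap turns 0.1 to 0.55 rad (unknown; light friction, under 0.1 N m) until its lugs meet the catch. Pressed down it turns on beneath; 0.58 to 0.92 rad past where the catch was first met (best 0.75) it can be lifted straight out. Hard stops: about 1 rad past it, and soon when turned clockwise.
- catch (a joint): Deflection of the sprung red catch, the first stop (two 4 mm red tabs show outside the collar), about the tank's axis, rad: 0 at rest, grows as the cap's lugs push it counterclockwise, 3 N m per rad; it springs back when the lugs leave it or pass beneath. Over 0.04 (0.12 N m) the tank vents; over 0.13 (0.39 N m) the catch is overloaded.
- tray: Shallow open steel tray standing on the bench: 130 mm along its x, 170 mm along its y, rim 27 mm high, walls 3 mm, inner floor 3 mm above the origin, 0.9 kg. Origin: centre of its underside.
- timer: White mechanical kitchen timer, 68 mm diameter, 50 mm high; origin under its centre. Bystander.
- spice_jar: Spice jar with red lid, 45 mm diameter, 106 mm high; origin under its centre. Bystander.
- spray_bottle: Trigger spray bottle with purple liquid, 75 by 102 mm, 283 mm high; origin under its centre. Bystander.
- scrubber: Blue hand scrubber with black bristles, 59 by 132 mm, 72 mm high; origin under its centre. Bystander.

How it is judged:
By the outcome, as a careful person would: the job done as asked, in the order asked, and still so for the second after the job is handed in, with the robot touching nothing.
It also fails if it takes over 61 s, if anything falls off the work surface, if the arm or the gripper's body presses on something with over 40 N, if the wrist force passes 120 N, or if a joint passes its speed limit or range.

## Robot

A 7-joint arm with a two-finger parallel gripper is mounted at the origin on a cart in front of the work surface, level with it; the furniture and walls round the work are solid. World frame = base frame: x ahead of the robot, y to its left, z up, the work surface at z = 0. Lengths are in m, angles in rad, forces in N, time in s.
With the tool pointing down it reaches from about 0.35 to 0.9 m from the base axis. Payload 7.2 kg.
Tool frame: the origin (TCP) lies on the mounting face of the last link; the fingertips stand robot.finger_overhang ahead of it and the grasp point (between the pads) lies 155 mm ahead of it (robot.finger_overhang is the distance from the TCP to the fingertips, in m); z points along the fingers, y is the direction in which the jaws open and shut (so a half turn about z gives the same grasp; the last joint's range is limited). The gripper opens to 85 mm and grips with 20 to 120 N. Pads are 22 mm wide; open, the fingers measure 114 mm over their backs; the gripper's body (76 mm by 85 mm) begins 54 mm behind the grasp point. The pads swing forward as they close: fully open they stand 13 mm farther back than shut.
Start: joints at [-1.257, 0.411, -0.013, 1.596, 0.006, 1.134, -0.082], TCP at [0.233, 0.58, 0.405] pointing down, gripper open.
Joint ranges: [-2.95, 2.95], [-0.29, 1.99], [-1.47, 1.44], [0.14, 2.54], [-1.03, 4.17], [0.13, 1.85], [-2.86, 2.86]. Speed limits (rad/s): [2.39, 2.39, 3.01, 3.01, 3.14, 3.14, 3.14].

## Interface

Orientations are given as a rotation vector (axis times angle).
In Python, from plant import robot gives the robot as it stands.
- The arm moves only by the shell command python3 -m crank 'ROWS' [FORCE]. ROWS is JSON, a list of rows, each a list of 3 entries, a list of its own where there are three numbers: the shift along the world's x, y, z in m, then the turn, a rotation vector about the world's x, y, z in rad, then the finger opening in m, from 0 to 0.0854. A call has 1 to 20 rows; each row is the pose to reach, as a shift and turn from the pose commanded when the call began; what a row does not reach only later rows make up. A row lasts 1/8 s, in which the tool goes at most 62.5 mm and 10.7 degrees, less where a joint would pass 70% of its speed; a pose out of reach is approached as far as the arm can. A call with a gripper value outside its range is refused whole. The fingers move at their own pace and stop on an object; FORCE is the grip in N (left out, the last holds). Time passes only in rows, so rows that repeat a pose let the fingers close. It gives the time, the measured TCP pose, the force and the opening at its end, in the units of the state.
- robot.state(): the state, without advancing time (a new reading comes with each control period).
- robot.grab_frame(name): name is "scene" or "top"; returns the picture (480x640x3 uint8, red, green, blue); there is no depth.
- robot.camera_model(name): a dict with "camera_matrix" (3x3 intrinsics, pixels), "k1" (the pictures are not rectified: a ray, as slopes to the right and down, at radius r is drawn at 1 + k1 r^2 times it, then the intrinsics apply), "extrinsics" (4x4, takes a point from camera to world coordinates). Camera axes: x right, y down, z forward; pixel columns grow to the right and rows downward; lengths in m; the calibration is good to about 2 mm. A picture is of the moment at which its call begins. camera_model takes no time and is no camera call.
- robot.hand_in(): hands the job in, once; it reports no verdict.
Trained networks look in the newest picture that a camera, given by its name, has taken for a name from the list of things; names that differ only in an ending like _2 or _b are one class to them, and where a whole thing is asked for, a point or a joint stands for the part that bears it (a point fixed in the world has none). Each returns a list of dicts, best first, with "p" (0 to 1); they miss things now and then, are a little off and sometimes report something else, mostly with a low value. They report only what shows in the picture. A call takes as long as a camera call.
- robot.find_in(camera, thing): "bbox" ([left, top, right, bottom] in pixels, round what is visible of it).
- robot.outline_of(camera, thing): "mask" (480x640 bool, what is visible of it) and "bbox" ([left, top, right, bottom] in pixels, round what is visible of it).
The state is a dict: "time": time; "joints": joint angles; "qvel": joint speeds; "joint_efforts": joint torques, N m; "position": TCP position; "orientation": TCP orientation; "wrist_force": force on the tool from outside, world axes, zero at the start; "moment": the same for the moment, N m; "finger_gap": finger opening in m.
Only numpy, scipy, OpenCV 4.12 (cv2) and the standard library are available. Lean on these libraries where they do the work, as an engineer would, in place of code of your own. Each camera call takes 0.05 s, during which the arm holds its last target. There are 200 camera calls.

## Working session

There is one attempt and no reset: what is moved stays moved. The work goes in short steps, Python scripts to look and compute and a shell command to move; the robot and the scene stay as the last step left them, time stands still between calls to the robot, and variables do not carry over. Pictures are saved under pics/ and viewed, on a budget of 10 in all, crops included, one or two more only if the job needs it, and the job is handed in when it is done.

```bash
ls; mkdir -p pics; python3 - <<'E'
from plant import robot
import cv2,numpy as np
np.set_printoptions(precision=4,suppress=True)
print(robot.state(), robot.finger_overhang)
for c in("scene","top"):
    im=robot.grab_frame(c); cv2.imwrite(f"pics/{c}0.png",im[:,:,::-1])
    m=robot.camera_model(c); print(c,m)
    for t in("tank","cap","cap_grip","tray","catch"):
        print(t,[(np.round(d["bbox"]),round(d["p"],2)) for d in robot.find_in(c,t)][:2])
E
```

```text
pics
{'time': 0.0, 'joints': array([-1.2572,  0.4119, -0.0127,  1.597 ,  0.0056,  1.1343, -0.0822]), 'qvel': array([-0.0008, -0.0007, -0.0016,  0.0002, -0.0015,  0.0002, -0.0001]), 'joint_efforts': array([ -0.0006, -60.0611,   0.6817, -29.9412,   0.0137,   0.0109,
        -0.    ]), 'position': array([0.2328, 0.5798, 0.4038]), 'orientation': array([-0.596 , -3.0844,  0.0025]), 'wrist_force': array([ 0.427 , -0.9439,  0.0285]), 'moment': array([ 0.0753,  0.0088, -0.0007]), 'finger_gap': 0.08499605972296388} 0.1734
scene {'camera_matrix': array([[445.5157,   0.    , 314.136 ],
       [  0.    , 445.5157, 238.8737],
       [  0.    ,   0.    ,   1.    ]]), 'k1': 0.008062860713511774, 'extrinsics': array([[ 0.9096, -0.218 ,  0.3536,  0.1321],
       [-0.4152, -0.5046,  0.757 , -0.9945],
       [ 0.0134, -0.8354, -0.5495,  0.7665],
       [ 0.    ,  0.    ,  0.    ,  1.    ]])}
tank [(array([266., 212., 319., 261.]), 0.77)]
cap [(array([283., 198., 309., 216.]), 0.89), (array([270., 213., 321., 260.]), 0.61)]
cap_grip [(array([282., 193., 310., 215.]), 0.65)]
tray [(array([292., 284., 367., 347.]), 0.93)]
catch []
top {'camera_matrix': array([[447.1971,   0.    , 316.2274],
       [  0.    , 447.1971, 239.1637],
       [  0.    ,   0.    ,   1.    ]]), 'k1': -0.00850838858432132, 'extrinsics': array([[ 0.0017, -0.997 ,  0.0768,  0.4657],
       [-0.9999, -0.0027, -0.0129, -0.0932],
       [ 0.0131, -0.0768, -0.997 ,  1.2204],
       [ 0.    ,  0.    ,  0.    ,  1.    ]])}
tank [(array([233., 216., 292., 275.]), 0.97)]
cap [(array([243., 221., 276., 253.]), 0.82)]
cap_grip [(array([241., 225., 274., 254.]), 0.8)]
tray [(array([342., 231., 410., 289.]), 0.67), (array([236., 216., 292., 271.]), 0.24)]
catch []
```

View pics/top0.png

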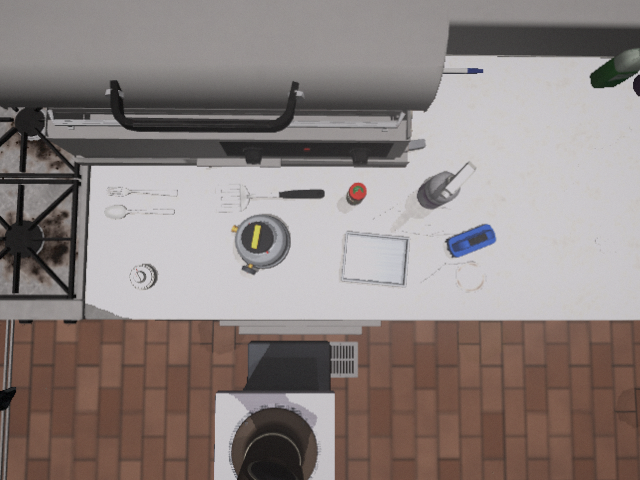

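View pics/scene0.png

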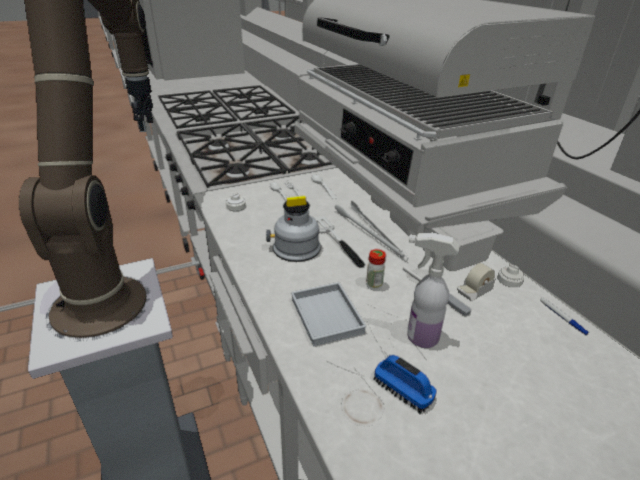

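The top view shows the tank at about (262,242) with its yellow bar at (256,236), and the tray around (375,259). The grill front is at row 165. Next I'll measure the bar and tray.

```bash
cat > h.py <<'E'
from plant import robot
import cv2,numpy as np
np.set_printoptions(precision=4,suppress=True)
def ray(c,uv):
    m=robot.camera_model(c);K=np.array(m["camera_matrix"]);E=np.array(m["extrinsics"]);k=m["k1"]
    d=cv2.undistortPoints(np.array(uv,float).reshape(-1,1,2),K,np.array([k,0,0,0,0])).reshape(-1,2)
    return E[:3,3],np.c_[d,np.ones(len(d))]@E[:3,:3].T
def plane(c,uv,z):
    o,d=ray(c,uv);return o+d*((z-o[2])/d[:,2])[:,None]
def proj(c,P):
    m=robot.camera_model(c);E=np.linalg.inv(m["extrinsics"])
    return cv2.projectPoints(np.array(P,float).reshape(-1,1,3),cv2.Rodrigues(E[:3,:3])[0],E[:3,3],np.array(m["camera_matrix"]),np.array([m["k1"],0,0,0,0.]))[0].reshape(-1,2)
def yellow(im,box):
    hsv=cv2.cvtColor(im,cv2.COLOR_RGB2HSV);m=cv2.inRange(hsv,(22,150,90),(35,255,255))
    z=np.zeros_like(m);l,t,r,b=[int(v) for v in box];z[t:b,l:r]=m[t:b,l:r];return z
def tri(u1,u2):
    o1,d1=ray("top",[u1]);o2,d2=ray("scene",[u2]);d1,d2=d1[0],d2[0]
    s=np.linalg.lstsq(np.c_[d1,-d2],o2-o1,rcond=None)[0]
    a,b=o1+s[0]*d1,o2+s[1]*d2;return (a+b)/2,np.linalg.norm(a-b)
def bar(m,c,z):
    v,u=np.nonzero(m);P=plane(c,np.c_[u,v],z)[:,:2];mu=P.mean(0);w,V=np.linalg.eigh(np.cov((P-mu).T))
    return mu,np.arctan2(V[1,1],V[0,1]),np.sqrt(12*w),len(u)
E
python3 - <<'E'
from h import *
im={c:robot.grab_frame(c) for c in("top","scene")}
mt=yellow(im["top"],(235,215,285,262));ms=yellow(im["scene"],(275,185,320,222))
print(bar(mt,"top",.175))
cen=lambda m:np.array([np.nonzero(m)[1].mean(),np.nonzero(m)[0].mean()])
print(cen(mt),cen(ms),tri(cen(mt),cen(ms)))
for c,t,z in(("top","tray",.027),("scene","tray",.027),("top","tank",.06),("top","cap",.15)):
    o=robot.outline_of(c,t)
    if o:
        m=o[0]["mask"].astype(np.uint8);v,u=np.nonzero(m);P=plane(c,np.c_[u,v],z)[:,:2].astype(np.float32)
        print(c,t,o[0]["p"],cv2.minAreaRect(P),P.mean(0))
crops=[cv2.resize(im["top"][205:285,225:305],(400,400),interpolation=cv2.INTER_CUBIC),cv2.resize(im["scene"][180:260,260:340],(400,400),interpolation=cv2.INTER_CUBIC)]
cv2.imwrite("pics/c1.png",np.hstack(crops)[:,:,::-1])
E
```

```text
(array([0.5565, 0.0285]), np.float64(2.9742794056176183), array([0.0008, 0.0475]), 6)
[258.5    234.6667] [295.9464 200.9821] (array([0.5551, 0.0305, 0.165 ]), np.float64(0.004836966469626427))
top tray 0.97 ((0.5044082403182983, -0.2670714259147644), (0.1781006008386612, 0.14056037366390228), 84.14118194580078) [ 0.5051 -0.2674]
scene tray 0.56 ((0.5045596361160278, -0.2779521346092224), (0.19341397285461426, 0.13865692913532257), 83.86306762695312) [ 0.5028 -0.284 ]
top tank 0.77 ((0.5486031174659729, 0.031365521252155304), (0.14433425664901733, 0.13958969712257385), 18.709774017333984) [0.5417 0.0289]
top cap 0.75 ((0.5518978238105774, 0.03609156608581543), (0.07458040863275528, 0.07428290694952011), 0.18065428733825684) [0.5517 0.0349]
```

View pics/c1.png

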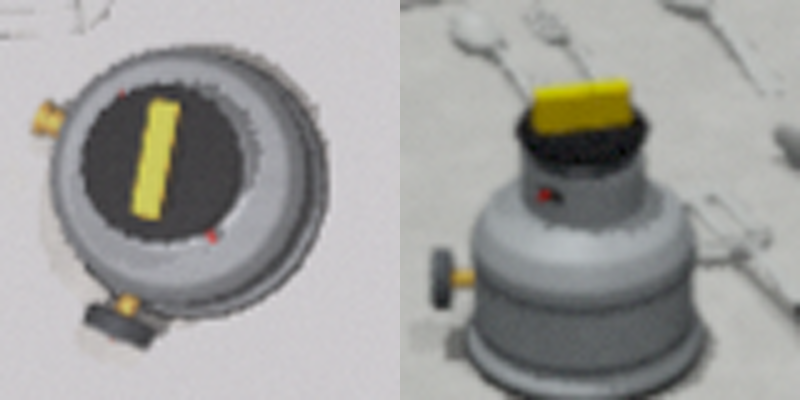

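The crops show the bar at about (256.2,237) in top, and red catch tabs at about (249.4,223.6) and (267.2,252.4). I'll loosen the yellow threshold and get the bar's pose and yaw, and the shift from the current pose.

```bash
sed -i 's/(22,150,90)/(22,80,90)/' h.py; python3 - <<'E'
from h import *
from scipy.spatial.transform import Rotation as R
im={c:robot.grab_frame(c) for c in("top","scene")}
mt=yellow(im["top"],(240,215,275,262));ms=yellow(im["scene"],(275,185,320,222))
print(bar(mt,"top",.175))
v,u=np.nonzero(mt);print(cv2.minAreaRect(plane("top",np.c_[u,v],.175)[:,:2].astype(np.float32)))
# reprojection check of bar box
cen=lambda m:np.array([np.nonzero(m)[1].mean(),np.nonzero(m)[0].mean()])
print(cen(mt),cen(ms),tri(cen(mt),cen(ms)))
print("rimtabs",plane("top",[[249.4,223.6],[267.2,252.4]],.11))
s=robot.state();r=R.from_rotvec(s["orientation"]);print(s["time"],s["position"],r.as_matrix())
# tray corners
o=robot.outline_of("top","tray")[0]["mask"].astype(np.uint8);v,u=np.nonzero(o);print(cv2.minAreaRect(plane("top",np.c_[u,v],.027)[:,:2].astype(np.float32)))
E
```

```text
(array([0.5532, 0.036 ]), np.float64(2.9722228738709258), array([0.0148, 0.0563]), 151)
((0.5532583594322205, 0.03603975102305412), (0.014679808169603348, 0.05630451440811157), 80.45677947998047)
[255.2781 236.0596] [295.7747 200.6813] (array([0.5545, 0.0375, 0.1625]), np.float64(0.0005616964375058796))
rimtabs [[0.5897 0.0591 0.11  ]
 [0.518  0.014  0.11  ]]
1.0 [0.2329 0.58   0.4047] [[-0.928   0.3725  0.0001]
 [ 0.3725  0.928   0.0001]
 [-0.      0.0001 -1.    ]]
((0.5044994950294495, -0.26640671491622925), (0.17846786975860596, 0.13639767467975616), 85.18335723876953)
```

```bash
python3 -m crank '[[[0.02,-0.034,0],[0,0,-0.18],0.04],[[0.04,-0.068,0],[0,0,-0.36],0.04],[[0.06,-0.102,0],[0,0,-0.54],0.04],[[0.08,-0.136,0],[0,0,-0.72],0.04],[[0.1,-0.17,0],[0,0,-0.9],0.04],[[0.12,-0.204,0],[0,0,-1.08],0.04],[[0.14,-0.238,0],[0,0,-1.26],0.04],[[0.16,-0.272,0],[0,0,-1.44],0.04],[[0.18,-0.306,0],[0,0,-1.62],0.04],[[0.2,-0.34,0],[0,0,-1.8],0.04],[[0.22,-0.374,0],[0,0,-1.98],0.04],[[0.24,-0.408,0],[0,0,-2.16],0.04],[[0.26,-0.442,0],[0,0,-2.34],0.04],[[0.28,-0.476,0],[0,0,-2.52],0.04],[[0.3,-0.51,0],[0,0,-2.7],0.04],[[0.321,-0.5435,0],[0,0,-2.85],0.04],[[0.321,-0.5435,0],[0,0,-2.93],0.04],[[0.321,-0.5435,0],[0,0,-2.93],0.04],[[0.321,-0.5435,0],[0,0,-2.93],0.04],[[0.321,-0.5435,0],[0,0,-2.93],0.04]]' 20
python3 - <<'E'
from h import *
from scipy.spatial.transform import Rotation as R
s=robot.state();M=R.from_rotvec(s["orientation"]).as_matrix()
print(s,M,"yaw y",np.arctan2(M[1,1],M[0,1])+np.pi,robot.finger_overhang)
a=robot.grab_frame("top");b=robot.grab_frame("scene")
cv2.imwrite("pics/c2.png",np.hstack([cv2.resize(a[190:290,210:310],(400,400)),cv2.resize(b[130:260,240:370],(400,400))])[:,:,::-1])
E
```

```text
time: 3.55
position: [0.5537, 0.0371, 0.4048]
orientation: [-3.13, 0.264, -0.0]
wrist_force: [0.1, -0.7, -0.4]
finger_gap: 0.0398
{'time': 3.55, 'joints': array([-0.7404,  0.3487,  0.7599,  1.8059, -0.2687,  1.093 , -1.6243]), 'qvel': array([ 0.0011,  0.0009,  0.0029, -0.0007, -0.0004, -0.0004, -0.0045]), 'joint_efforts': array([  0.0652, -43.5144,   8.115 , -28.3061,   0.0161,   0.0005,
         0.0176]), 'position': array([0.5537, 0.0371, 0.4048]), 'orientation': array([-3.1301,  0.2636, -0.    ]), 'wrist_force': array([ 0.0998, -0.6598, -0.3582]), 'moment': array([ 0.0247,  0.0329, -0.0294]), 'finger_gap': 0.03980348546775091} [[ 0.9859 -0.1673  0.0001]
 [-0.1673 -0.9859  0.0004]
 [-0.     -0.0004 -1.    ]] yaw y 1.4027552839306845 0.1734
```

View pics/c2.png

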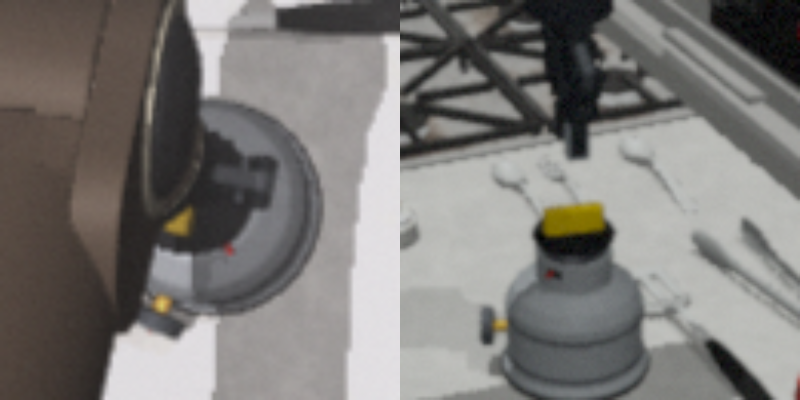

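The gripper is above the cap with its jaws across the bar. I'll descend partway and then close gently.

```bash
python3 -m crank '[[[0,-0.0005,-0.02],[0,0,0],0.034],[[0,-0.0005,-0.04],[0,0,0],0.034],[[0,-0.0005,-0.055],[0,0,0],0.034],[[0,-0.0005,-0.065],[0,0,0],0.034],[[0,-0.0005,-0.071],[0,0,0],0.034],[[0,-0.0005,-0.075],[0,0,0],0.034],[[0,-0.0005,-0.075],[0,0,0],0.034],[[0,-0.0005,-0.075],[0,0,0],0.034]]' 60
python3 - <<'E'
from h import *
s=robot.state();print(s["wrist_force"],s["moment"],s["position"])
b=robot.grab_frame("scene")
cv2.imwrite("pics/c3.png",cv2.resize(b[160:260,250:350],(600,600),interpolation=cv2.INTER_CUBIC)[:,:,::-1])
E
```

```text
time: 4.65
position: [0.554, 0.0359, 0.33]
orientation: [-3.13, 0.267, -0.001]
wrist_force: [-0.2, -0.5, -0.0]
finger_gap: 0.0341
[-0.1844 -0.4644 -0.0482] [-0.0279 -0.0062  0.0062] [0.554  0.0359 0.33  ]
```

View pics/c3.png

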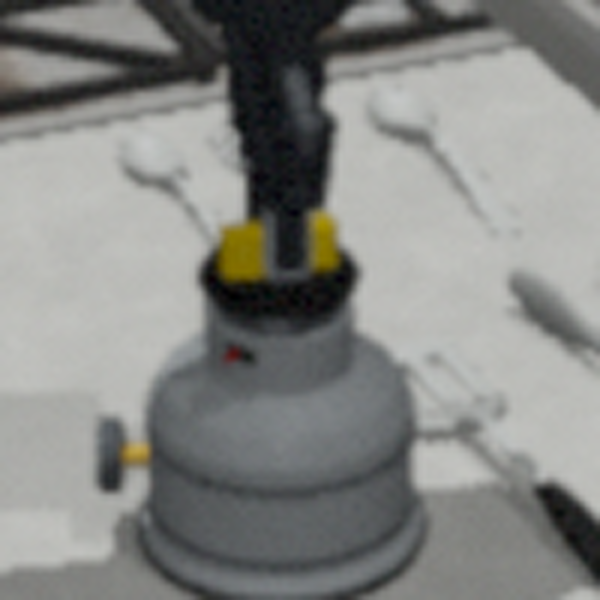

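The fingers straddle the bar, with the pad tip at about (288,280) just above the disc. Now I'll close.

```bash
python3 -m crank '[[[0,0,0],[0,0,0],0.024],[[0,0,0],[0,0,0],0.018],[[0,0,0],[0,0,0],0.01],[[0,0,0],[0,0,0],0.006],[[0,0,0],[0,0,0],0.006],[[0,0,0],[0,0,0],0.006]]' 60
cat > st.py <<'E'
from h import *
from scipy.spatial.transform import Rotation as R
s=robot.state();M=R.from_rotvec(s["orientation"]).as_matrix()
print("t",s["time"],"F",s["wrist_force"],"M",s["moment"],"p",s["position"],"yaw",round(np.arctan2(M[1,0],M[0,0]),4),"gap",s["finger_gap"],"j7",s["joints"][6])
E
python3 st.py
```

```text
time: 5.45
position: [0.5539, 0.0359, 0.3298]
orientation: [3.13, -0.267, 0.0]
wrist_force: [-0.4, -0.5, 4.0]
finger_gap: 0.0128
t 5.45 F [-0.3994 -0.5265  3.9829] M [-0.0598  0.1911 -0.0669] p [0.5539 0.0359 0.3298] yaw -0.1702 gap 0.012788494434891684 j7 -1.5565366657114157
```

```bash
python3 -m crank '[[[0,0,0.001],[0,0,0],0.006],[[0,0,0.001],[0,0,0],0.006]]'; python3 st.py; python3 -m crank '[[[0,0,0],[0,0,0.025],0.006],[[0,0,0],[0,0,0.05],0.006],[[0,0,0],[0,0,0.075],0.006],[[0,0,0],[0,0,0.1],0.006],[[0,0,0],[0,0,0.1],0.006]]'; python3 st.py
```

```text
time: 5.7
position: [0.5539, 0.0361, 0.3301]
orientation: [3.13, -0.267, -0.0]
wrist_force: [2.2, -1.0, -7.6]
finger_gap: 0.0125
t 5.7 F [ 2.2064 -1.0217 -7.5777] M [-0.1263 -0.7025 -0.0252] p [0.5539 0.0361 0.3301] yaw -0.1702 gap 0.012471433697705895 j7 -1.557578775684164
time: 6.32
position: [0.5534, 0.036, 0.3302]
orientation: [3.14, -0.109, -0.002]
wrist_force: [0.6, -0.3, -14.5]
finger_gap: 0.0124
t 6.325 F [  0.6362  -0.2928 -14.5343] M [ 0.0306 -0.3483 -0.0749] p [0.5534 0.036  0.3302] yaw -0.0696 gap 0.012432599825967179 j7 -1.4714758518691486
```

```bash
python3 -m crank '[[[0,0,-0.001],[0,0,0.01],0.006],[[0,0,-0.001],[0,0,0.02],0.006],[[0,0,-0.001],[0,0,0.02],0.006]]'; python3 st.py
```

```text
time: 6.7
position: [0.5537, 0.036, 0.33]
orientation: [-3.14, 0.078, 0.0]
wrist_force: [-3.9, 0.4, -1.5]
finger_gap: 0.0127
t 6.7 F [-3.9244  0.4174 -1.4507] M [0.0473 0.7647 0.0026] p [0.5537 0.036  0.33  ] yaw -0.0499 gap 0.012694105269904889 j7 -1.4536338851574415
```

```bash
python3 -m crank '[[[0,0,-0.0002],[0,0,0.015],0.006],[[0,0,-0.0002],[0,0,0.03],0.006],[[0,0,-0.0002],[0,0,0.03],0.006]]' >/dev/null; python3 st.py;  python3 -m crank '[[[0,0,0],[0,0,0.015],0.006],[[0,0,0],[0,0,0.03],0.006],[[0,0,0],[0,0,0.03],0.006]]'>/dev/null; python3 st.py
```

```text
t 7.075 F [-1.8407  0.71    2.1732] M [0.1184 0.3372 0.0202] p [0.5543 0.036  0.33  ] yaw -0.0199 gap 0.012429347743947909 j7 -1.4276627259312067
t 7.45 F [1.3946 0.3143 2.4513] M [ 0.0686 -0.2301 -0.0398] p [0.5543 0.036  0.3299] yaw 0.0101 gap 0.012736024752790525 j7 -1.4018682498455943
```

```bash
python3 -m crank '[[[0,0,0],[0,0,0.015],0.006],[[0,0,0],[0,0,0.03],0.006],[[0,0,0],[0,0,0.03],0.006]]' >/dev/null; python3 st.py;  python3 -m crank '[[[0,0,0],[0,0,0.015],0.006],[[0,0,0],[0,0,0.03],0.006],[[0,0,0],[0,0,0.03],0.006]]'>/dev/null; python3 st.py
```

```text
t 7.825 F [2.1562 0.4759 2.9204] M [ 0.0807 -0.4518  0.0067] p [0.5541 0.036  0.3297] yaw 0.0401 gap 0.012886243899388262 j7 -1.3760892398982054
t 8.2 F [1.3203 0.0553 2.6564] M [ 0.1078 -0.4652 -0.0074] p [0.5539 0.036  0.3295] yaw 0.0701 gap 0.013120819145577237 j7 -1.3502265637648343
```

```bash
python3 -m crank '[[[0,0,0.0002],[0,0,0.015],0.006],[[0,0,0.0002],[0,0,0.03],0.006],[[0,0,0.0002],[0,0,0.03],0.006]]' >/dev/null; python3 st.py;  python3 -m crank '[[[0,0,0],[0,0,0.015],0.006],[[0,0,0],[0,0,0.03],0.006],[[0,0,0],[0,0,0.03],0.006]]'>/dev/null; python3 st.py
```

```text
t 8.575 F [1.2233 0.2894 3.1163] M [ 0.0373 -0.2222 -0.0001] p [0.5538 0.036  0.3296] yaw 0.1001 gap 0.012705872004562784 j7 -1.3244719989132532
t 8.95 F [ 0.1183 -0.5677  3.9925] M [ 0.0474  0.0178 -0.0051] p [0.5537 0.036  0.3296] yaw 0.1301 gap 0.012648491745054207 j7 -1.2985808842115494
```

```bash
python3 -m crank '[[[0,0,0],[0,0,0.015],0.006],[[0,0,0],[0,0,0.03],0.006],[[0,0,0],[0,0,0.03],0.006]]' >/dev/null; python3 st.py
```

```text
t 9.325 F [-0.3561  0.2224  3.4933] M [0.0018 0.1301 0.0187] p [0.5538 0.036  0.3296] yaw 0.1601 gap 0.012802526834337557 j7 -1.2726230435801997
```

```bash
python3 -m crank '[[[0,0,0.0002],[0,0,0.015],0.006],[[0,0,0.0002],[0,0,0.03],0.006],[[0,0,0.0002],[0,0,0.03],0.006]]' >/dev/null; python3 st.py
```

```text
t 9.7 F [-1.1542 -0.5308  2.2856] M [-0.0154  0.1066 -0.038 ] p [0.5538 0.036  0.3299] yaw 0.1902 gap 0.012267678539336085 j7 -1.2468332529837312
```

```bash
python3 -m crank '[[[0,0,0.0002],[0,0,0.015],0.006],[[0,0,0.0002],[0,0,0.03],0.006],[[0,0,0.0002],[0,0,0.03],0.006]]' >/dev/null; python3 st.py
```

```text
t 10.075 F [0.5709 0.8596 1.5759] M [ 0.0478 -0.0499  0.0386] p [0.5538 0.036  0.33  ] yaw 0.2202 gap 0.012669420951620934 j7 -1.2209509452035694
```

```bash
python3 -m crank '[[[0,0,0],[0,0,0.015],0.006],[[0,0,0],[0,0,0.03],0.006],[[0,0,0],[0,0,0.03],0.006]]' >/dev/null; python3 st.py
```

```text
t 10.45 F [ 0.4554 -0.5403  1.1028] M [ 0.0556 -0.0741  0.0013] p [0.5538 0.036  0.33  ] yaw 0.2502 gap 0.012642216263788707 j7 -1.194884526997526
```

```bash
python3 -m crank '[[[0,0,0],[0,0,0.015],0.006],[[0,0,0],[0,0,0.03],0.006],[[0,0,0],[0,0,0.03],0.006]]' >/dev/null; python3 st.py
```

```text
t 10.825 F [-0.0089 -0.4706  0.1228] M [-0.0186 -0.1238  0.0164] p [0.5539 0.036  0.33  ] yaw 0.2801 gap 0.012033937080969876 j7 -1.168821647024907
```

```bash
python3 - <<'E'
from h import *
b=robot.grab_frame("scene")
cv2.imwrite("pics/c4.png",cv2.resize(b[170:250,260:340],(600,600),interpolation=cv2.INTER_CUBIC)[:,:,::-1])
E
```

```text
(no output)
```

View pics/c4.png

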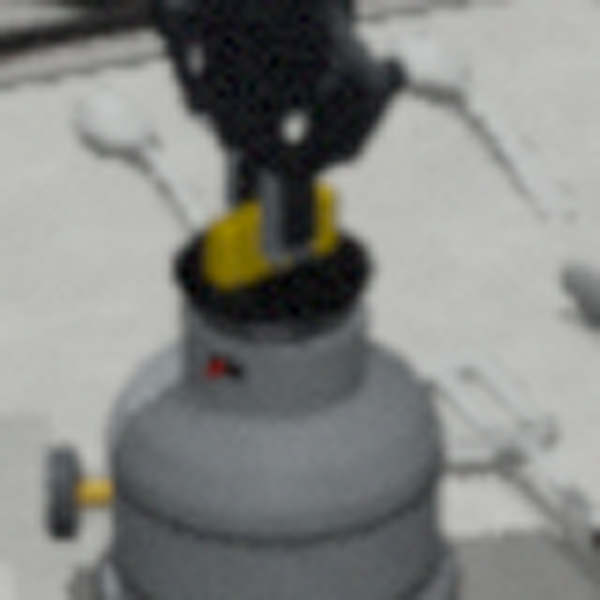

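The bar has turned with the gripper, and the red tab at (217,366), which is pixel (289,219) in the full frame, hasn't moved. I'll continue.

```bash
python3 -m crank '[[[0,0,0],[0,0,0.015],0.006],[[0,0,0],[0,0,0.03],0.006],[[0,0,0],[0,0,0.03],0.006]]' >/dev/null; python3 st.py
```

```text
t 11.25 F [ 0.8589 -1.16   -1.3225] M [-0.1978 -0.2304 -0.0906] p [0.5539 0.0358 0.33  ] yaw 0.31 gap 0.01248029884634929 j7 -1.142714244082511
```

```bash
python3 -m crank '[[[0,0,0],[0,0,0.015],0.006],[[0,0,0],[0,0,0.03],0.006],[[0,0,0],[0,0,0.03],0.006]]' >/dev/null; python3 st.py
```

```text
t 11.625 F [ 1.2897 -0.3915 -2.1779] M [-0.3288 -0.3303 -0.1247] p [0.5539 0.0358 0.33  ] yaw 0.3399 gap 0.01225257779042514 j7 -1.1166459384265723
```

Contact was made near yaw 0.29. I'll ease on a bit more and average the moment.

```bash
python3 -m crank '[[[0,0,0],[0,0,0.01],0.006],[[0,0,0],[0,0,0.02],0.006]]' >/dev/null; python3 st.py; python3 -m crank '[[[0,0,0],[0,0,0],0.006]]' >/dev/null; python3 st.py; python3 - <<'E'
from h import *
import robot if False else None
E
python3 - <<'E'
from h import *
b=robot.grab_frame("scene")
hsv=cv2.cvtColor(b,cv2.COLOR_RGB2HSV)
def red(im):
    h=im.astype(float)[210:228,278:302];w=np.clip(h[:,:,0]-1.5*np.maximum(h[:,:,1],h[:,:,2]),0,None);v,u=np.mgrid[210:228,278:302];return (w*u).sum()/w.sum(),(w*v).sum()/w.sum(),w.sum()
print("now",red(b));print("start",red(cv2.imread("pics/scene0.png")[:,:,::-1]))
E
```

```text
t 11.875 F [ 1.3421 -0.8675 -2.0115] M [-0.4424 -0.3168 -0.2386] p [0.5539 0.0359 0.3301] yaw 0.3603 gap 0.01238637087534034 j7 -1.0988916137916585
t 12.0 F [ 1.6366 -2.5254 -2.8067] M [-0.4808 -0.3513 -0.1958] p [0.5539 0.0359 0.3301] yaw 0.3599 gap 0.012724505542343566 j7 -1.099265469774065
now (np.float64(288.79651162790697), np.float64(218.8110465116279), np.float64(172.0))
start (np.float64(288.50704225352115), np.float64(218.4788732394366), np.float64(213.0))  File "<stdin>", line 2
    import robot if False else None
                 ^^
SyntaxError: invalid syntax
```

```bash
python3 -m crank '[[[0,0,0],[0,0,0.015],0.006],[[0,0,0],[0,0,0.015],0.006],[[0,0,0],[0,0,0.015],0.006]]' >/dev/null; python3 st.py; for i in 1 2 3 4; do python3 -m crank '[[[0,0,0],[0,0,0],0.006],[[0,0,0],[0,0,0],0.006],[[0,0,0],[0,0,0],0.006]]' >/dev/null; python3 st.py; done
```

```text
t 12.425 F [ 2.2869 -2.0387 -3.6723] M [-0.5676 -0.4396 -0.1803] p [0.5539 0.0359 0.3301] yaw 0.3748 gap 0.012759502594379983 j7 -1.086327443372424
t 12.8 F [ 2.0608 -3.9414 -4.0008] M [-0.7133 -0.453  -0.2051] p [0.5539 0.0359 0.3301] yaw 0.3747 gap 0.012406077191820053 j7 -1.0863700392554738
t 13.175 F [ 1.1344 -2.4189 -4.1454] M [-0.7083 -0.4496 -0.1953] p [0.5539 0.0359 0.3301] yaw 0.3747 gap 0.012344932444482922 j7 -1.0863093336345497
t 13.55 F [ 2.4918 -3.4455 -5.9248] M [-0.8117 -0.4991 -0.1914] p [0.5539 0.0359 0.33  ] yaw 0.3747 gap 0.012686802497352524 j7 -1.0863354398374672
t 13.925 F [ 2.0068 -3.2602 -4.299 ] M [-0.9059 -0.4825 -0.2443] p [0.5539 0.036  0.3301] yaw 0.3748 gap 0.012470165278985602 j7 -1.086325350304049
```

```bash
python3 -m crank '[[[0,0,-0.0003],[0,0,0.008],0.006],[[0,0,-0.0003],[0,0,0.015],0.006],[[0,0,-0.0003],[0,0,0.015],0.006],[[0,0,-0.0003],[0,0,0.015],0.006]]' >/dev/null; python3 st.py; for i in 1 2; do python3 -m crank '[[[0,0,0],[0,0,0],0.006],[[0,0,0],[0,0,0],0.006],[[0,0,0],[0,0,0],0.006]]' >/dev/null; python3 st.py; done
python3 - <<'E'
from h import *
def red(im):
    h=im.astype(float)[210:228,278:302];w=np.clip(h[:,:,0]-1.5*np.maximum(h[:,:,1],h[:,:,2]),0,None);v,u=np.mgrid[210:228,278:302];return np.array([(w*u).sum()/w.sum(),(w*v).sum()/w.sum(),w.sum()])
print("now",np.mean([red(robot.grab_frame("scene")) for i in range(6)],0))
for f in("scene0",):print(f,red(cv2.imread(f"pics/{f}.png")[:,:,::-1]))
c=np.array([.5538,.0365]);r=np.array([-.0358,-.0225])
for a in(0,.04,.08,.12):
    q=c+[np.cos(a)*r[0]-np.sin(a)*r[1],np.sin(a)*r[0]+np.cos(a)*r[1]];print(a,proj("scene",[[*q,.115]]),proj("top",[[*q,.115]]))
E
python3 st.py
```

```text
t 14.425 F [-1.2012 -3.9621  1.2992] M [-0.8236 -0.0143 -0.213 ] p [0.5539 0.0359 0.33  ] yaw 0.3897 gap 0.01265471154867705 j7 -1.0730064884319932
t 14.8 F [ 1.0619 -3.225   3.0285] M [-0.8635  0.0761 -0.2317] p [0.5539 0.036  0.33  ] yaw 0.3898 gap 0.01259125736239322 j7 -1.0729954510496227
t 15.175 F [-0.8775 -3.2483  4.9178] M [-0.818   0.1451 -0.251 ] p [0.5539 0.036  0.3299] yaw 0.3898 gap 0.012490056421293238 j7 -1.0730005737691204
now [289.1663 218.7043 152.0833]
scene0 [288.507  218.4789 213.    ]
0 [[287.0817 221.5992]] [[267.0127 252.3026]]
0.04 [[287.573  221.7701]] [[267.5893 251.9285]]
0.08 [[288.0783 221.9307]] [[268.1505 251.5319]]
0.12 [[288.5968 222.0807]] [[268.6955 251.1133]]
t 15.475 F [-0.1818 -3.1311  4.9655] M [-0.8175  0.1122 -0.2883] p [0.5539 0.036  0.3299] yaw 0.3898 gap 0.012262281608453596 j7 -1.072997098221905
```

The stop was held for more than 1 s at about 0.2–0.25 N m. The tab shifted about 0.7 px, which agrees with 0.05–0.08 rad. Now I'll back off slightly and press down 8.5 mm.

```bash
python3 -m crank '[[[0,0,0],[0,0,-0.03],0.006],[[0,0,0],[0,0,-0.07],0.006],[[0,0,-0.001],[0,0,-0.07],0.006],[[0,0,-0.002],[0,0,-0.07],0.006],[[0,0,-0.003],[0,0,-0.07],0.006],[[0,0,-0.004],[0,0,-0.07],0.006],[[0,0,-0.005],[0,0,-0.07],0.006],[[0,0,-0.005],[0,0,-0.07],0.006]]' 80 >/dev/null; python3 st.py;python3 -m crank '[[[0,0,-0.001],[0,0,0],0.006],[[0,0,-0.002],[0,0,0],0.006],[[0,0,-0.003],[0,0,0],0.006],[[0,0,-0.0035],[0,0,0],0.006],[[0,0,-0.0035],[0,0,0],0.006],[[0,0,-0.0035],[0,0,0],0.006]]' >/dev/null; python3 st.py
```

```text
t 16.475 F [-3.0177 -1.4686  4.3701] M [-0.4461  0.6377 -0.0102] p [0.5535 0.0365 0.3245] yaw 0.3207 gap 0.011949573646798009 j7 -1.129520741021815
t 17.225 F [-12.402   -2.4885  15.6171] M [-0.7729  2.163   0.0415] p [0.552  0.0353 0.3211] yaw 0.3194 gap 0.011914999573148243 j7 -1.1267206504624132
```

```bash
python3 st.py; python3 - <<'E'
from h import *
b=robot.grab_frame("scene");a=robot.grab_frame("top")
cv2.imwrite("pics/c5.png",np.hstack([cv2.resize(b[175:235,265:325],(500,500),interpolation=cv2.INTER_CUBIC),cv2.resize(a[190:290,210:270],(300,500),interpolation=cv2.INTER_CUBIC)])[:,:,::-1])
E
python3 st.py
```

```text
t 17.225 F [-12.402   -2.4885  15.6171] M [-0.7729  2.163   0.0415] p [0.552  0.0353 0.3211] yaw 0.3194 gap 0.011914999573148243 j7 -1.1267206504624132
t 17.325 F [-10.2306  -2.9089  14.4201] M [-0.5807  2.4425  0.0213] p [0.552  0.0353 0.3212] yaw 0.3193 gap 0.01205905517006874 j7 -1.1267554704802352
```

View pics/c5.png

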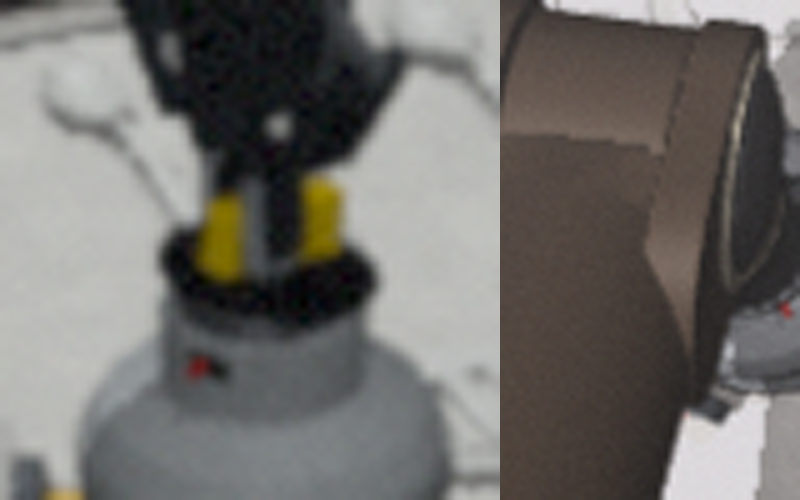

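The disc now sits slightly tilted: left edge at (165,255), right edge at (375,275) in the crop. There is also 12 N of side load. I'll check the tool tilt and ease off before going on.

```bash
cat >> st.py <<'E'
print("  zaxis",M[:,2],"eff",s["joint_efforts"])
E
python3 -m crank '[[[0,0,0.001],[0,0,0],0.006],[[0,0,0.002],[0,0,0],0.006],[[0,0,0.003],[0,0,0],0.006],[[0,0,0.003],[0,0,0],0.006]]' >/dev/null; python3 st.py; python3 -m crank '[[[0,0,0.001],[0,0,0],0.006],[[0,0,0.002],[0,0,0],0.006],[[0,0,0.003],[0,0,0],0.006],[[0,0,0.003],[0,0,0],0.006]]' >/dev/null; python3 st.py
```

```text
t 17.825 F [-13.191   -4.4964   5.8559] M [-1.0593  2.9998  0.2206] p [0.5514 0.0354 0.3228] yaw 0.3195 gap 0.012372056153474299 j7 -1.1292488465203592
  zaxis [-0.0082 -0.0008 -1.    ] eff [ -2.5252 -48.7518   5.5857 -30.8192  -1.7364  -3.7486  -0.0308]
t 18.325 F [-7.2784 -2.4746 -5.3344] M [-0.8626  1.5013 -0.0048] p [0.5511 0.0357 0.3247] yaw 0.3199 gap 0.012114516556414937 j7 -1.131712680991592
  zaxis [-0.0094 -0.0013 -1.    ] eff [ -1.508  -52.0906   7.0978 -31.4338  -1.1394  -2.2555  -0.0631]
```

The side force lies along the lug axis and acts near the cap's foot. That means my commanded axis sits too far +x, so I'll comply by shifting −x while holding a mid depth.

```bash
python3 -m crank '[[[-0.001,-0.0003,-0.001],[0,0,0],0.006],[[-0.002,-0.0006,-0.002],[0,0,0],0.006],[[-0.002,-0.0006,-0.003],[0,0,0],0.006],[[-0.002,-0.0006,-0.003],[0,0,0],0.006]]' >/dev/null; python3 st.py; python3 -m crank '[[[0,0,0],[0,0,0],0.006],[[0,0,0],[0,0,0],0.006]]' >/dev/null; python3 st.py
```

```text
t 18.825 F [-8.878  -4.2953  7.1579] M [-1.5638  2.4458 -0.0422] p [0.5498 0.0349 0.3232] yaw 0.3197 gap 0.012282517973285839 j7 -1.1293415797330313
  zaxis [-0.0069 -0.0006 -1.    ] eff [ -1.9194 -46.9111   6.0068 -28.8682  -1.1538  -2.7614  -0.0116]
t 19.075 F [-12.2315  -6.0622   6.1242] M [-1.4399  2.0721 -0.1568] p [0.5498 0.0349 0.3232] yaw 0.3196 gap 0.012077793071855221 j7 -1.1294585430525994
  zaxis [-0.0069 -0.0004 -1.    ] eff [ -0.9724 -46.6612   6.3964 -29.5766  -1.2458  -3.2373  -0.0038]
```

Shifting 1.3 mm didn't relieve the side load, so the cap seems jammed or tilted. I'll turn back off the catch and let the cap rise to reset it.

```bash
python3 -m crank '[[[0,0,0],[0,0,-0.05],0.006],[[0,0,0],[0,0,-0.1],0.006],[[0,0,0],[0,0,-0.1],0.006]]' >/dev/null; python3 st.py; python3 -m crank '[[[0,0,0.001],[0,0,0],0.006],[[0,0,0.002],[0,0,0],0.006],[[0,0,0.003],[0,0,0],0.006],[[0,0,0.003],[0,0,0],0.006]]' >/dev/null; python3 st.py;  python3 - <<'E'
from h import *
b=robot.grab_frame("scene")
cv2.imwrite("pics/c6.png",cv2.resize(b[175:235,265:325],(600,600),interpolation=cv2.INTER_CUBIC)[:,:,::-1])
E
```

```text
t 19.45 F [-9.7165 -3.1635  6.5218] M [-0.7289  1.8885 -0.0619] p [0.5499 0.0349 0.3233] yaw 0.2187 gap 0.012040296238708914 j7 -1.2168735614755144
  zaxis [-0.0064 -0.0004 -1.    ] eff [ -1.6913 -46.2399   6.1889 -28.1422  -1.1939  -2.7209  -0.1854]
t 19.95 F [ -3.4241  -3.6111 -23.7603] M [-0.7749  0.2904  0.0102] p [0.5498 0.0353 0.3242] yaw 0.2198 gap 0.012210145011024846 j7 -1.218881872788607
  zaxis [-0.0074 -0.0019 -1.    ] eff [ -1.8981 -59.8848   8.7965 -35.4501  -1.0016  -0.5524   0.0081]
```

View pics/c6.png

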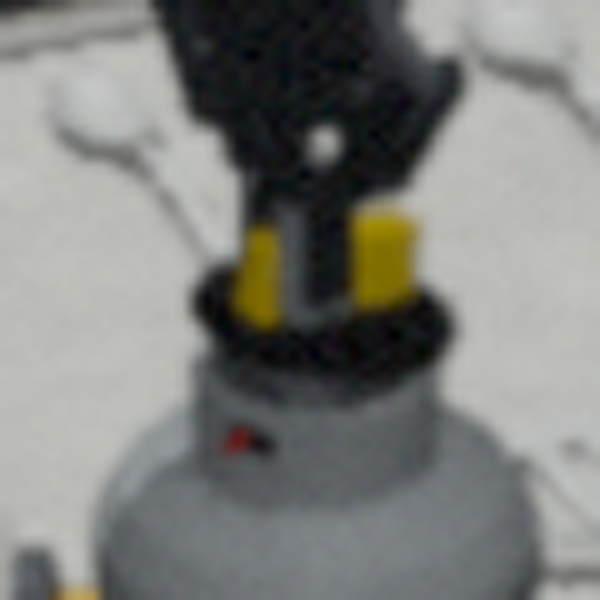

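```bash
python3 - <<'E'
from h import *
def pts(cx,cy,z0,yaw,p):
    # p: pitch in lug plane, positive = +x side down
    Rz=cv2.Rodrigues(np.array([0,0,yaw]))[0];Ry=cv2.Rodrigues(np.array([0,p,0.]))[0];Rm=Rz@Ry
    b=np.array([[-.028,-.007,.032],[-.028,-.007,.056],[.028,-.007,.056],[.028,-.007,.032]])
    a=np.linspace(0,2*np.pi,73);d=np.c_[.038*np.cos(a),.038*np.sin(a),0*a+.032]
    q=proj("scene",np.r_[b,d]@Rm.T+[cx,cy,z0]);dd=q[4:]
    return q[:4],dd[dd[:,0].argmin()],dd[dd[:,0].argmax()],dd[:,1].min(),dd[:,1].max()
print("obs BL(288.5,207.5) TL(290,198) TR(306.5,196.5) BR(306.5,205) discL(285,204.5) discR(310,207.5)")
for a in((.5535,.0365,.119,.22,0),(.5535,.0365,.115,.22,.1),(.5535,.0365,.119,.22,.15),(.5535,.0365,.119,.22,-.1)):print(a,*pts(*a),sep="\n ")
b=cv2.imread("pics/c4.png")
E
```

```text
obs BL(288.5,207.5) TL(290,198) TR(306.5,196.5) BR(306.5,205) discL(285,204.5) discR(310,207.5)
(0.5535, 0.0365, 0.119, 0.22, 0)
 [[288.7889 208.2673]
 [288.6339 200.71  ]
 [304.9433 195.2012]
 [304.9262 202.6465]]
 [282.1437 204.5364]
 [308.8776 204.3689]
 198.13174740179196
 211.09791819808905
(0.5535, 0.0365, 0.115, 0.22, 0.1)
 [[289.7786 208.3499]
 [290.346  200.606 ]
 [306.4817 196.886 ]
 [305.7782 204.4743]]
 [283.1345 204.5273]
 [309.7131 206.2983]
 199.68901218658277
 211.43500512088713
(0.5535, 0.0365, 0.119, 0.22, 0.15)
 [[290.2662 206.5531]
 [291.1929 198.7086]
 [307.2203 195.9316]
 [306.1769 203.5994]]
 [283.6095 202.6991]
 [310.1102 205.4683]
 198.62036108749697
 209.83136598749778
(0.5535, 0.0365, 0.119, 0.22, -0.1)
 [[287.9074 209.5015]
 [287.0284 202.2386]
 [303.3083 194.9628]
 [303.9863 202.1634]]
 [281.2822 205.8485]
 [307.9377 203.792 ]
 197.76059079598332
 212.22260799751626
```

A projection fit shows the cap pitched about 0.13 rad, with the +x end down. I gripped off-centre along the bar and the cap pivoted in the pads. I'll release so it springs level, then re-centre.

```bash
python3 -m crank '[[[0,0,-0.001],[0,0,0],0.02],[[0,0,0],[0,0,0],0.034],[[0,0,0],[0,0,0],0.034],[[0,0,0.002],[0,0,0],0.034],[[0,0,0.002],[0,0,0],0.034]]' 60 >/dev/null; python3 st.py;  python3 - <<'E'
from h import *
b=np.mean([robot.grab_frame("scene") for i in range(3)],0).astype(np.uint8)
m=yellow(b,(275,185,320,222));v,u=np.nonzero(m);print(u.min(),u.max(),v.min(),v.max())
c=cv2.resize(b[180:220,275:325],(750,600),interpolation=cv2.INTER_CUBIC)
# projected bar box for level cap, yaw .22
Rz=cv2.Rodrigues(np.array([0,0,.22]))[0]
B=np.array([[-.028,-.007,.032],[-.028,-.007,.056],[.028,-.007,.056],[.028,-.007,.032],[.028,.007,.056],[-.028,.007,.056]])
for cx in(.5535,):print(proj("scene",B@Rz.T+[cx,.0365,.119]))
cv2.imwrite("pics/c7.png",c[:,:,::-1])
E
```

```text
t 20.625 F [-0.5515 -0.2125 -0.3237] M [-0.0024 -0.0391  0.005 ] p [0.5521 0.0355 0.3298] yaw 0.2199 gap 0.034082017405062184 j7 -1.2207502061618267
  zaxis [ 0.001   0.0004 -1.    ] eff [ -0.0286 -48.5369   7.9745 -25.4879   0.0208   0.026   -0.014 ]
288 305 195 207
[[288.7889 208.2673]
 [288.6339 200.71  ]
 [304.9433 195.2012]
 [304.9262 202.6465]
 [302.0531 193.3394]
 [285.7984 198.7645]]
```

View pics/c7.png

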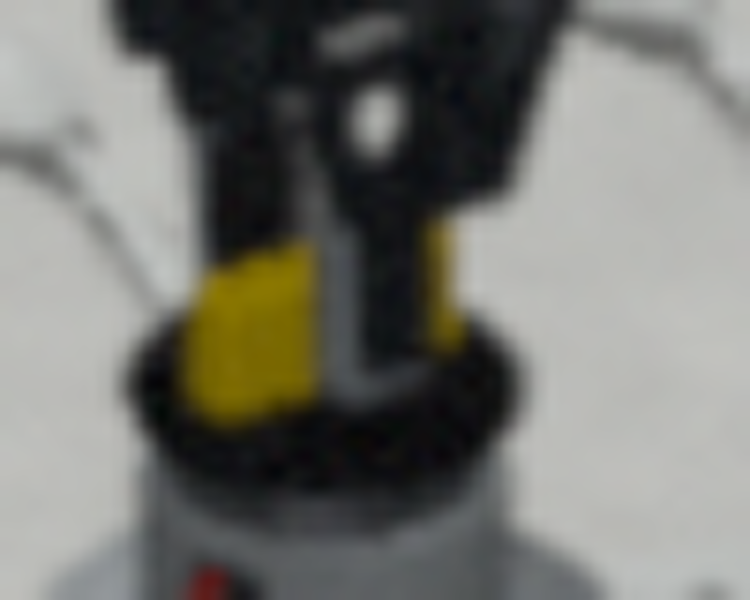

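```bash
python3 - <<'E'
from h import *
yaw=.22;e=np.array([np.cos(yaw),np.sin(yaw),0]);n=np.array([np.sin(yaw),-np.cos(yaw),0]) # along bar, toward camera
T=np.array([.5521,.0355,.3298])
for tip in(.1734,.168,.163):
  for off in(.017,.022,.027):
    P=[T+s*.011*e+off*n-[0,0,tip] for s in(-1,1)];print(tip,off,proj("scene",P).round(1).tolist())
for c in((.5535,.0365),(.5545,.0375),(.5545,.0365)):
    P=[np.array([*c,.119])+x*e+.007*n+[0,0,z] for x,z in((-.028,.032),(.028,.032),(.028,.056),(-.028,.056))];print(c,proj("scene",P).round(1).tolist())
E
```

```text
0.1734 0.017 [[295.5, 206.5], [301.8, 204.3]]
0.1734 0.022 [[296.5, 207.2], [302.9, 205.0]]
0.1734 0.027 [[297.5, 207.9], [303.9, 205.7]]
0.168 0.017 [[295.4, 204.8], [301.8, 202.6]]
0.168 0.022 [[296.5, 205.5], [302.9, 203.3]]
0.168 0.027 [[297.5, 206.2], [303.9, 204.0]]
0.163 0.017 [[295.4, 203.3], [301.8, 201.0]]
0.163 0.022 [[296.5, 204.0], [302.9, 201.7]]
0.163 0.027 [[297.5, 204.7], [303.9, 202.4]]
(0.5535, 0.0365) [[288.8, 208.3], [304.9, 202.6], [304.9, 195.2], [288.6, 200.7]]
(0.5545, 0.0375) [[289.0, 208.0], [305.1, 202.4], [305.1, 195.0], [288.8, 200.5]]
(0.5545, 0.0365) [[289.1, 208.2], [305.2, 202.6], [305.3, 195.1], [289.0, 200.6]]
```

The cap is level again, and the best centre along the bar is x≈0.5525. I'll regrip lengthwise across the bar's ends. That centres along x, resists pitch, and lets both fingertips bear on the disc.

```bash
python3 -m crank '[[[0,0,0.015],[0,0,0],0.06],[[0,0,0.03],[0,0,0],0.08],[[0.0005,0.0005,0.032],[0,0,0.18],0.08],[[0.0005,0.0005,0.032],[0,0,0.36],0.08],[[0.0005,0.0005,0.032],[0,0,0.54],0.08],[[0.0005,0.0005,0.032],[0,0,0.72],0.08],[[0.0005,0.0005,0.032],[0,0,0.9],0.08],[[0.0005,0.0005,0.032],[0,0,1.08],0.08],[[0.0005,0.0005,0.032],[0,0,1.26],0.08],[[0.0005,0.0005,0.032],[0,0,1.44],0.08],[[0.0005,0.0005,0.032],[0,0,1.57],0.08],[[0.0005,0.0005,0.032],[0,0,1.57],0.08],[[0.0005,0.0005,0.02],[0,0,1.57],0.08],[[0.0005,0.0005,0.008],[0,0,1.57],0.08],[[0.0005,0.0005,-0.002],[0,0,1.57],0.08],[[0.0005,0.0005,-0.007],[0,0,1.57],0.08],[[0.0005,0.0005,-0.007],[0,0,1.57],0.08]]' >/dev/null; python3 st.py; python3 - <<'E'
from h import *
b=robot.grab_frame("scene")
cv2.imwrite("pics/c8.png",cv2.resize(b[170:230,265:325],(600,600),interpolation=cv2.INTER_CUBIC)[:,:,::-1])
E
```

```text
t 22.9 F [ 1.4899 -0.1784 -0.8308] M [-0.0148 -0.0228  0.0092] p [0.5523 0.0359 0.3218] yaw 1.7896 gap 0.07987454997020138 j7 0.19081625882475853
  zaxis [-0.0009 -0.0003 -1.    ] eff [ -0.0269 -51.376    3.9469 -25.3222  -0.0102  -0.0831   0.0146]
```

View pics/c8.png

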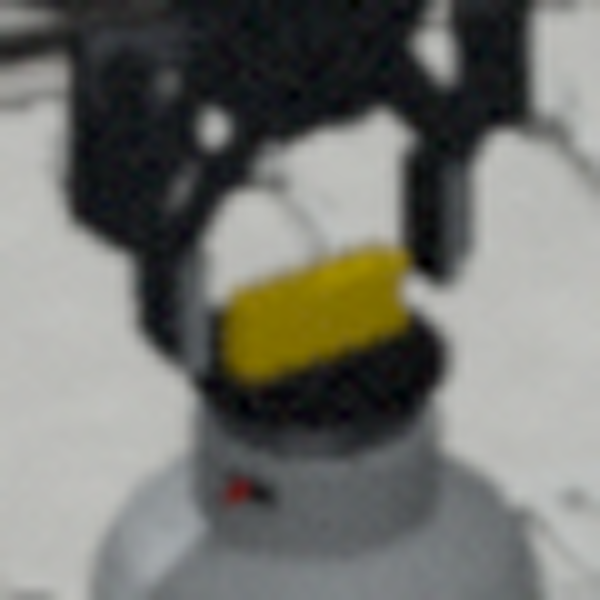

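The bar spans about (230,380) to (410,250) in the crop, between two open pads with clearance on both sides. Now I'll close slowly.

```bash
python3 -m crank '[[[0,0,0],[0,0,0],0.07],[[0,0,0],[0,0,0],0.064],[[0,0,0],[0,0,0],0.064]]' 20 >/dev/null; python3 st.py;python3 -m crank '[[[0,0,0],[0,0,0],0.06],[[0,0,0],[0,0,0],0.06]]' >/dev/null; python3 st.py;python3 -m crank '[[[0,0,0],[0,0,0],0.056],[[0,0,0],[0,0,0],0.052],[[0,0,0],[0,0,0],0.05]]' >/dev/null; python3 st.py
```

```text
t 23.325 F [-0.2783 -0.1249 -0.5007] M [ 0.0019  0.0131 -0.0459] p [0.5524 0.0359 0.3225] yaw 1.7898 gap 0.0642785597655415 j7 0.19095371151112858
  zaxis [ 0.0005  0.0002 -1.    ] eff [  0.003  -51.8865   4.0085 -25.6867   0.0121  -0.0002  -0.0006]
t 23.575 F [ 1.274  -0.278   1.8356] M [ 0.0845 -0.3319  0.0588] p [0.5527 0.036  0.3226] yaw 1.7899 gap 0.0601255934246713 j7 0.19098726486840775
  zaxis [ 0.0012  0.0002 -1.    ] eff [  0.1352 -51.1405   4.0171 -24.2391   0.088    0.5765  -0.0046]
t 23.95 F [2.8506 0.3813 3.1338] M [ 0.1484 -0.5603  0.0211] p [0.5526 0.0359 0.3226] yaw 1.7898 gap 0.055638919259321115 j7 0.19097633592279822
  zaxis [ 0.001   0.0002 -1.    ] eff [  0.2076 -49.7681   3.9447 -22.9676   0.1445   0.8708  -0.0012]
```

```bash
python3 -m crank '[[[0.0004,0,0],[0,0,0],0.05],[[0.0004,0,0],[0,0,0],0.05]]' 70 >/dev/null; python3 st.py;python3 -m crank '[[[0,0,-0.001],[0,0,0],0.05],[[0,0,-0.002],[0,0,0],0.05],[[0,0,-0.003],[0,0,0],0.05],[[0,0,-0.004],[0,0,0],0.05],[[0,0,-0.004],[0,0,0],0.05]]' >/dev/null; python3 st.py
```

```text
t 24.2 F [1.9402 1.155  4.0335] M [ 0.1897 -0.4133 -0.034 ] p [0.5528 0.0359 0.3223] yaw 1.7898 gap 0.05456244674635299 j7 0.1912032883832356
  zaxis [ 0.0001  0.0001 -1.    ] eff [  0.3171 -49.6428   4.0585 -23.0997   0.1931   0.6956   0.0003]
t 24.825 F [1.2392 0.5344 6.8248] M [ 0.1943 -0.1398 -0.0166] p [0.5528 0.0359 0.3185] yaw 1.7898 gap 0.05429893423224845 j7 0.19289478866967602
  zaxis [ 0.0001  0.0001 -1.    ] eff [  0.356  -48.2273   4.0033 -22.4505   0.1998   0.2789   0.0013]
```

The press now follows the spring curve with no side load, so I'll continue to about 8.4 mm.

```bash
python3 -m crank '[[[0,0,-0.001],[0,0,0],0.05],[[0,0,-0.002],[0,0,0],0.05],[[0,0,-0.003],[0,0,0],0.05],[[0,0,-0.004],[0,0,0],0.05],[[0,0,-0.0042],[0,0,0],0.05],[[0,0,-0.0042],[0,0,0],0.05]]' >/dev/null; python3 st.py
```

```text
t 25.575 F [-0.7918  1.2845  9.5003] M [ 0.1782  0.1125 -0.0283] p [0.5528 0.0359 0.3146] yaw 1.7897 gap 0.054331400161903236 j7 0.19470844969194565
  zaxis [ 0.0002  0.0003 -1.    ] eff [  0.3503 -47.0265   3.9211 -22.0027   0.1784  -0.1258  -0.0012]
```

```bash
python3 -m crank '[[[0,0,-0.0003],[0,0,0.04],0.05],[[0,0,-0.0003],[0,0,0.08],0.05],[[0,0,-0.0003],[0,0,0.11],0.05],[[0,0,-0.0003],[0,0,0.14],0.05],[[0,0,-0.0003],[0,0,0.14],0.05]]' >/dev/null; python3 st.py; python3 -m crank '[[[0,0,0],[0,0,0.03],0.05],[[0,0,0],[0,0,0.06],0.05],[[0,0,0],[0,0,0.06],0.05]]' >/dev/null; python3 st.py
```

```text
t 26.2 F [-0.3447  0.4077  9.247 ] M [ 0.0654  0.0321 -0.0374] p [0.5528 0.0357 0.3144] yaw 1.93 gap 0.054314518053484535 j7 0.31991531619203056
  zaxis [ 0.0004  0.0001 -1.    ] eff [  0.092  -47.2142   3.2321 -21.9852   0.05    -0.0908   0.1724]
t 26.575 F [-0.5548 -0.2317 11.3813] M [-0.0056  0.0738  0.0102] p [0.5528 0.0356 0.3144] yaw 1.99 gap 0.054328679755543806 j7 0.37344304990708055
  zaxis [ 0.0005  0.     -1.    ] eff [  0.0145 -47.2999   3.0196 -21.9835   0.0158  -0.0751   0.174 ]
```

Cap yaw is now 0.42, past contact with no moment, so it's beneath the catch. I'll turn on to about 1.05.

```bash
python3 -m crank '[[[0,0,0],[0,0,0.06],0.05],[[0,0,0],[0,0,0.12],0.05],[[0,0,0],[0,0,0.18],0.05],[[0,0,0],[0,0,0.24],0.05],[[0,0,0],[0,0,0.3],0.05],[[0,0,0],[0,0,0.36],0.05],[[0,0,0],[0,0,0.36],0.05]]' >/dev/null; python3 st.py; python3 -m crank '[[[0,0,0],[0,0,0.06],0.05],[[0,0,0],[0,0,0.12],0.05],[[0,0,0],[0,0,0.18],0.05],[[0,0,0],[0,0,0.24],0.05],[[0,0,0],[0,0,0.27],0.05],[[0,0,0],[0,0,0.27],0.05]]' >/dev/null; python3 st.py
```

```text
t 27.45 F [ 0.5564 -0.2783 10.0417] M [-0.0055  0.0803  0.0766] p [0.5529 0.0356 0.3145] yaw 2.3504 gap 0.054465541544486254 j7 0.6959197155375338
  zaxis [ 0.0006 -0.     -1.    ] eff [  0.0125 -47.7758   2.0863 -22.028   -0.0306  -0.0435   0.3145]
t 28.2 F [-0.3192 -0.2548 10.1592] M [-0.0889  0.0474 -0.0252] p [0.5529 0.0356 0.3145] yaw 2.62 gap 0.05450610090495388 j7 0.9377965263939756
  zaxis [ 0.0007 -0.0001 -1.    ] eff [ -0.061  -48.0757   1.4607 -22.0722  -0.0533  -0.0385   0.1733]
```

```bash
python3 -m crank '[[[0,0,0.002],[0,0,0],0.05],[[0,0,0.004],[0,0,0],0.05],[[0,0,0.006],[0,0,0],0.05],[[0,0,0.008],[0,0,0],0.05],[[0,0,0.01],[0,0,0],0.05],[[0,0,0.012],[0,0,0],0.05],[[0,0,0.012],[0,0,0],0.05]]' >/dev/null; python3 st.py; python3 -m crank '[[[0,0,0.002],[0,0,0],0.05],[[0,0,0.004],[0,0,0],0.05],[[0,0,0.006],[0,0,0],0.05],[[0,0,0.006],[0,0,0],0.05]]' >/dev/null; python3 st.py
```

```text
t 29.075 F [ 1.9974 -0.0627  1.8133] M [-0.186  -0.3823  0.0096] p [0.5525 0.0358 0.3255] yaw 2.6197 gap 0.05436739852170505 j7 0.9359215611633503
  zaxis [-0.0009 -0.0003 -1.    ] eff [ -0.3669 -52.2481   1.3619 -24.7314  -0.2143   0.5299  -0.0035]
t 29.575 F [ 0.6562 -0.5839 -1.1936] M [-0.0934 -0.1522  0.0105] p [0.5526 0.0359 0.3318] yaw 2.6198 gap 0.054683350930562036 j7 0.9351872210456572
  zaxis [-0.0006  0.     -1.    ] eff [ -0.1839 -53.3855   1.6082 -26.3261  -0.0957   0.2672  -0.0037]
```

The cap is free and only its weight is left on the wrist (−1.2 N). I'll lift it and carry it to the tray.

```bash
python3 -m crank '[[[0,0,0.008],[0,0,0],0.05],[[0,0,0.022],[0,0,0],0.05],[[0,0,0.038],[0,0,0],0.05],[[0,0,0.055],[0,0,0],0.05],[[0,0,0.07],[0,0,0],0.05],[[-0.002,-0.013,0.08],[0,0,0],0.05],[[-0.006,-0.04,0.08],[0,0,0],0.05],[[-0.011,-0.07,0.08],[0,0,0],0.05],[[-0.017,-0.105,0.08],[0,0,0],0.05],[[-0.022,-0.14,0.08],[0,0,0],0.05],[[-0.028,-0.175,0.08],[0,0,0],0.05],[[-0.033,-0.21,0.08],[0,0,0],0.05],[[-0.039,-0.245,0.08],[0,0,0],0.05],[[-0.044,-0.277,0.08],[0,0,0],0.05],[[-0.047,-0.295,0.08],[0,0,0],0.05],[[-0.048,-0.303,0.08],[0,0,0],0.05],[[-0.048,-0.303,0.08],[0,0,0],0.05],[[-0.048,-0.303,0.08],[0,0,0],0.05]]' >/dev/null; python3 st.py; python3 - <<'E'
from h import *
b=robot.grab_frame("scene")
cv2.imwrite("pics/c9.png",cv2.resize(b[180:360,240:400],(640,720)[:2] if 0 else (533,600),interpolation=cv2.INTER_CUBIC)[:,:,::-1])
for t in("tray","cap"):
    o=robot.outline_of("scene",t); print(t,[(x["bbox"],round(x["p"],2)) for x in o][:1])
x,y=.5045,-.267
for yw in(0,):print(proj("scene",[[x+a,y+b_,.027] for a,b_ in((-.065,-.085),(.065,-.085),(.065,.085),(-.065,.085))]))
E
```

```text
t 31.825 F [-0.7858  0.5133 -2.1115] M [-0.0234 -0.0097  0.0248] p [ 0.5052 -0.2659  0.4117] yaw 2.6215 gap 0.05454515576752931 j7 1.5330079171354076
  zaxis [-0.      0.0008 -1.    ] eff [  0.545  -51.8675   3.5537 -30.0196   0.0574  -0.0002   0.0034]
tray [([290.4, 285.0, 369.1, 347.5], 0.66)]
cap [([312.2, 228.6, 347.2, 252.3], 0.93)]
[[315.4627 339.6925]
 [365.7246 323.2085]
 [333.327  281.4612]
 [287.4834 294.3688]]
```

View pics/c9.png

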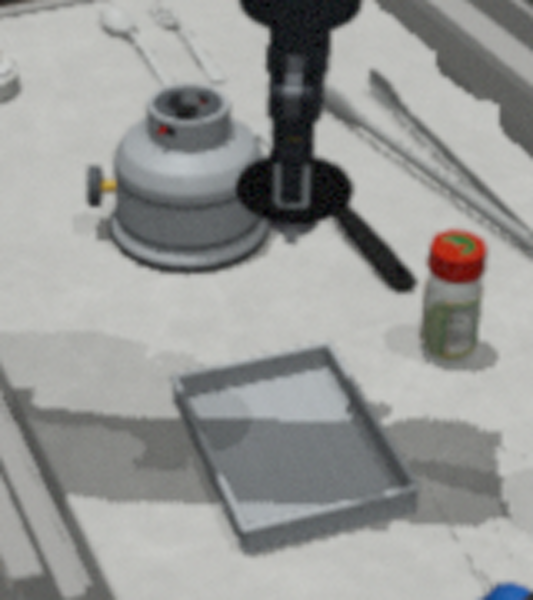

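The tank is open, the cap is held level, and it hangs over the tray (corners about (178,382), (328,348), (412,487), (245,535) in the crop). Next I'll lower it.

```bash
python3 -m crank '[[[0,0,-0.012],[0,0,0],0.05],[[0,0,-0.035],[0,0,0],0.05],[[0,0,-0.06],[0,0,0],0.05],[[0,0,-0.085],[0,0,0],0.05],[[0,0,-0.11],[0,0,0],0.05],[[0,0,-0.135],[0,0,0],0.05],[[0,0,-0.16],[0,0,0],0.05],[[0,0,-0.18],[0,0,0],0.05],[[0,0,-0.193],[0,0,0],0.05],[[0,0,-0.198],[0,0,0],0.05],[[0,0,-0.2],[0,0,0],0.05],[[0,0,-0.2],[0,0,0],0.05]]' >/dev/null; python3 st.py; python3 -m crank '[[[0,0,-0.001],[0,0,0],0.05],[[0,0,-0.002],[0,0,0],0.05],[[0,0,-0.003],[0,0,0],0.05],[[0,0,-0.003],[0,0,0],0.05]]' >/dev/null; python3 st.py
```

```text
t 33.475 F [ 0.0645  0.5579 -1.513 ] M [ 0.0037  0.0049 -0.0277] p [ 0.505  -0.2672  0.2123] yaw 2.6198 gap 0.054538803929257446 j7 1.599495519874632
  zaxis [ 0.0008 -0.0003 -1.    ] eff [ -0.0069 -60.0178   4.4143 -21.0387   0.002   -0.0319   0.006 ]
t 33.975 F [ 0.4998  0.1859 -1.7707] M [-0.0163  0.0195 -0.0219] p [ 0.5048 -0.2671  0.2088] yaw 2.6198 gap 0.054480856604322815 j7 1.600636933414986
  zaxis [-0.      0.0001 -1.    ] eff [ -0.0001 -60.6622   4.4723 -21.003    0.0065  -0.0165   0.0031]
```

```bash
python3 -m crank '[[[0,0,-0.0007],[0,0,0],0.05],[[0,0,-0.0014],[0,0,0],0.05],[[0,0,-0.0014],[0,0,0],0.05]]' >/dev/null; python3 st.py; python3 -m crank '[[[0,0,-0.0004],[0,0,0],0.05],[[0,0,-0.0008],[0,0,0],0.05],[[0,0,-0.0008],[0,0,0],0.05]]' >/dev/null; python3 st.py
```

```text
t 34.35 F [ 0.1949 -0.3091 -1.1426] M [-0.0358  0.007   0.0171] p [ 0.5048 -0.2671  0.2074] yaw 2.6198 gap 0.054570206762116096 j7 1.6011488009496209
  zaxis [ 0.  0. -1.] eff [  0.0193 -60.4739   4.4658 -20.7975   0.007    0.0108   0.0009]
t 34.725 F [-2.1045  2.0569  6.913 ] M [0.1928 0.5464 0.0207] p [ 0.5049 -0.2672  0.2074] yaw 2.6197 gap 0.05463493576446432 j7 1.601415845452766
  zaxis [ 0.0006 -0.     -1.    ] eff [  0.0835 -56.4999   4.1592 -20.2153  -0.0523  -0.8821   0.0245]
```

```bash
python3 -m crank '[[[0,0,0.0006],[0,0,0],0.05],[[0,0,0.0006],[0,0,0],0.05],[[0,0,0.0006],[0,0,0],0.058],[[0,0,0.0006],[0,0,0],0.062],[[0,0,0.0006],[0,0,0],0.07],[[0,0,0.0006],[0,0,0],0.08],[[0,0,0.0006],[0,0,0],0.08],[[0,0,0.005],[0,0,0],0.08],[[0,0,0.015],[0,0,0],0.08],[[0,0,0.035],[0,0,0],0.08],[[0,0,0.06],[0,0,0],0.08],[[0,0,0.1],[0,0,0],0.08],[[0,0,0.14],[0,0,0],0.08],[[0,0,0.18],[0,0,0],0.08],[[-0.02,0.05,0.2],[0,0,0],0.08],[[-0.04,0.1,0.2],[0,0,0],0.08],[[-0.06,0.15,0.2],[0,0,0],0.08],[[-0.06,0.15,0.2],[0,0,0],0.08],[[-0.06,0.15,0.2],[0,0,0],0.08]]' 20 >/dev/null; python3 st.py; python3 - <<'E'
from h import *
b=robot.grab_frame("scene");a=robot.grab_frame("top")
cv2.imwrite("pics/c10.png",np.hstack([cv2.resize(b[180:360,240:400],(533,600)),np.pad(cv2.resize(a[220:300,330:420],(267,237)),((0,363),(0,0),(0,0)))])[:,:,::-1])
o=robot.outline_of("top","tray");print(o[0]["bbox"] if o else o)
E
```

```text
t 37.1 F [ 0.3964 -0.3365 -0.002 ] M [-0.0162 -0.0113  0.0426] p [ 0.4448 -0.1174  0.4075] yaw 2.62 gap 0.0799671766580503 j7 1.2298201149408836
  zaxis [ 0.0017 -0.0004 -1.    ] eff [ -0.9261 -37.1444   0.1594 -27.9955  -0.0823   0.065   -0.0514]
[343.9, 233.4, 412.7, 287.2]
```

View pics/c10.png

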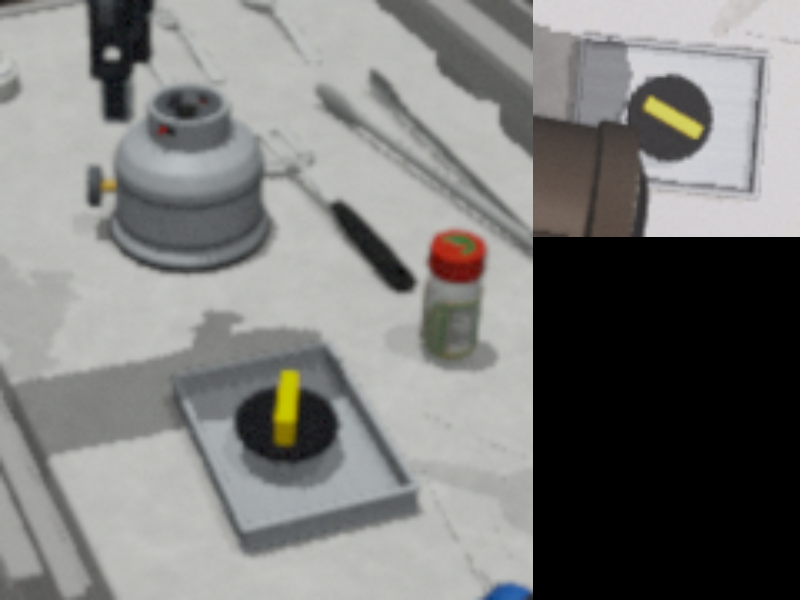

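The cap stands upright in the tray at about (288,425) in the crop, the tray hasn't moved and the robot is clear, so I'm handing in.

```bash
python3 -c "
from plant import robot
print(robot.hand_in())"
```

```text
the job is handed in; nothing more can be done
None
```

I opened the tank: the cap now stands upright on the tray floor, and I handed the job in at about 37 s of the 61 s allowed.

- **First stop:** I turned the cap counterclockwise until it met the sprung stop and held it there for about 3 s at 0.2–0.25 N m. That is a catch deflection of about 0.07–0.08 rad, between the 0.04 needed to vent and the 0.13 overload. The red tab's shift in the picture roughly agreed, at about 0.05 rad.
- **First press failed:** I had gripped the bar slightly off-centre, so the cap tilted about 0.13 rad and jammed with up to 14 N sideways. Freeing it took an upward pull of up to 24 N. I released it, it sprang back level, and I regripped lengthwise on the bar's ends.
- **Second press and removal:** The cap went down about 8 mm at 10 N with no side load, staying short of the collar. It turned freely to about 0.75 rad past the stop, and the wrist carried only its weight on the way out.
- **Last checks:** The cap touched the tray floor at up to about 8 N, eased off before I let go. The final pictures show it upright inside the tray. The tray and the spice jar look unmoved, and the robot is clear and touching nothing. I did not check the timer, spray bottle or scrubber again, though nothing went near them.

I viewed 12 pictures, two over the budget.

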